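# Read the code on the document case

## Task

In the document lab, pick up the hand-held code reader from its grey pad and point its window straight down at the middle of the striped code label on the oblong case (not the ones on the square box or the round tin), about 6 cm above the label and with the long side of the reader's head along the long side of the label; hold it still there for two seconds. Then stand the reader upright in the middle of its pad again, without dropping it and without shifting the case, and let go.

Things in the scene. Friction and masses are not known exactly. Their poses are not given: they have to be found in the camera images.
- scanner: hand-held code reader, 153 mm tall, 0.22 kg or so, standing on its window. Grey upright handle 40 mm (along its x) by 32 mm (along its y), from 48 to 150 mm above the window, on a black head 72 mm (x) by 46 mm (y) by 34 mm. Origin: centre of the window, which is the underside of the head; z runs from the window up the handle, so the reader looks along -z; x is the long side of the head. Best gripped across the 32 mm about 115 mm above the origin.
- rest: flat grey felt-covered pad 130 x 110 mm, 8 mm thick, fixed on the table, on which the reader stands at the start and at the end. Origin: centre of its underside on the table, z up.
- case: closed flat oblong case of grey plastic with two steel latches, 160 mm (x) by 100 mm (y) by 48 mm tall, about 0.7 kg, lying loose on the table. Origin: centre of its underside, z up. It is the only oblong one: beside it stand a square box 100 x 100 x 70 mm and a round tin 100 mm across and 36 mm tall with the same kind of label.
- code (a point): middle of the white label with black stripes, 80 mm (its x, across the stripes) by 44 mm (its y), on top of the case, nearer one end of it: 30 mm along the case's x from its middle, 48 mm above the table. Axes parallel to the case's; z points up out of the label.
Things that resemble listed ones, but are neither listed nor needed, are in the scene too. Leave any green or orange look-alike of the scanner alone. There is more than one size of the rest; the job needs the larger.

How it is judged:
On the way:
1. gripped reader held still 1 s, window 30 to 90 mm from the label, label's middle within 16 mm of its line of sight (x, y), z axes within 11 degrees, x axes within 20 either way round (x of code in the frame of scanner between -0.016 and 0.016 m and y of code in the frame of scanner between -0.016 and 0.016 m and z of code in the frame of scanner between -0.09 and -0.03 m and angle between the z axis of scanner and the z axis of code, either way round below 0.2 rad and angle between scanner's own z axis and vertical below 0.5 rad and angle between the x axis of scanner and the x axis of code, either way round below 0.35 rad and contact force between the fingers and scanner above 0.5 N and linear speed of scanner below 0.03 m/s and angular speed of scanner below 0.3 rad/s), for 1 s.
At the end, for the whole second after the job is handed in: The reader stands upright (within 6 degrees) on its pad, its origin within 25 mm of the pad's centre, at rest and released (horizontal distance between scanner and rest below 0.025 m and angle between scanner's own z axis and vertical below 0.1 rad and contact force between scanner and rest above 0.5 N and z of scanner in the frame of rest between 0.004 and 0.012 m and linear speed of scanner below 0.02 m/s and contact force between the fingers and scanner below 0.05 N); the robot touches nothing.
It fails at once if the case (its label) is shifted by more than 20 mm (distance of code from where it was at the start of the episode above 0.02 m).
It fails at once if the reader falls: faster than 0.5 m/s while the fingers do not touch it (contact force between the fingers and scanner below 0.01 N and linear speed of scanner above 0.5 m/s).
It also fails if it takes over 42 s, if anything falls off the work surface, if the arm or the gripper's body presses on something with over 40 N, if the wrist force passes 120 N, or if a joint passes its speed limit or range.

## Robot

A 6-joint arm with a two-finger parallel gripper is mounted at the origin on the work surface. World frame = base frame: x ahead of the robot, y to its left, z up, the work surface at z = 0. Lengths are in m, angles in rad, forces in N, time in s.
With the tool pointing down it reaches from about 0.35 to 0.775 m from the base axis. Payload 5.5 kg.
Tool frame: the origin (TCP) lies on the centre line of the jaws, within the pads' length; the fingertips stand 17 mm ahead of it and the grasp point (between the pads) lies 2 mm behind it; z points along the fingers, y is the direction in which the jaws open and shut (so a half turn about z gives the same grasp; the last joint's range is limited). The gripper opens to 85 mm and grips with 20 to 120 N. Pads are 22 mm wide; open, the fingers measure 114 mm over their backs; the gripper's body (76 mm by 85 mm) begins 54 mm behind the grasp point. The pads swing forward as they close: fully open they stand 13 mm farther back than shut.
Start: joints at [0.996, 0.313, 0.046, 1.304, 0, 1.431], TCP at [0.242, 0.522, 0.248] pointing down, gripper open.
Joint ranges: [-2.76, 2.76], [-0.86, 1.69], [-1.03, 1.26], [-2.2, 2.34], [-1.47, 1.5], [-3.14, 3.14]. Speed limits (rad/s): [2.57, 2.57, 3.14, 3.14, 3.14, 3.14].

## Interface

Orientations are given as a unit quaternion [w, x, y, z].
In Python, from workcell import env gives the robot as it stands.
- The arm moves only by the tool servo_tool, never from a script. Its argument "increments" is a list of rows, each an object of numbers: "claw": the closure, from 0 (fully open) to 1 (shut); "x", "y", "z": the shift along the world's x, y, z in units of 25 mm (1.0 is 25 mm); "ax", "ay", "az": the turn, a rotation vector about the world's x, y, z in units of 8 degrees (1.0 is 8 degrees). A call has 1 to 5 rows; each row shifts and turns the commanded pose from where the row before left it; what a row does not reach is not made up. A row lasts 1/10 s, in which the tool goes at most 50 mm and 8.59 degrees, less where a joint would pass 70% of its speed; a pose out of reach is approached as far as the arm can. A call is refused whole if a number of a shift passes 1 or a number of a turn 1, either way. A call with a gripper value outside its range is refused whole. The fingers move at their own pace and stop on an object; "newtons" is the grip in N (left out, the last holds). Time passes only in rows, so rows that do not move let the fingers close. It gives the time, the measured TCP pose, the force and the opening at its end, in the units of the state.
- env.get_state(): the state, without advancing time (a new reading comes with each control period).
- env.read_camera(name): name is "side" or "top" or "wrist"; returns the picture (400x640x3 uint8, red, green, blue); there is no depth.
- env.calibration(name): a dict with "K" (3x3 intrinsics, pixels), "world_to_cam" (4x4, takes a point from world to camera coordinates). Camera axes: x right, y down, z forward; pixel columns grow to the right and rows downward; lengths in m; the calibration is good to about 2 mm. A picture is of the moment at which its call begins: read the wrist's pose just before it. calibration takes no time and is no camera call; for the wrist camera it gives the pose at the moment of the call.
- env.hand_in(): hands the job in, once; it reports no verdict.
The state is a dict: "clock": time; "joint_pos": joint angles; "qvel": joint speeds; "tau": joint torques, N m; "tcp_pos": TCP position; "orientation": TCP orientation; "wrist_force": force on the tool from outside, world axes, zero at the start; "ft_torque": the same for the moment, N m; "finger_gap": finger opening in m.
Only numpy, scipy, OpenCV 4.12 (cv2) and the standard library are available. Lean on these libraries where they do the work, as an engineer would, in place of code of your own. Each camera call takes 0.05 s, during which the arm holds its last target.

## Working session

There is one attempt and no reset: what is moved stays moved. The work goes in short steps, Python scripts to look and compute and a tool call to move; the robot and the scene stay as the last step left them, time stands still between calls to the robot, and variables do not carry over. Pictures are saved under pics/ and viewed, and the job is handed in when it is done.

Besides the shell and the picture viewer there is one more tool, called after "Emit:" as name(argument=value, ...) on one line, values as JSON. servo_tool: Moves the arm, as the interface text tells. Its arguments: {"type":"object","properties":{"increments":{"type":"array"},"newtons":{"type":"number"}},"required":["increments"]}

```bash
mkdir -p pics; ls
python3 - <<'E'
from workcell import env
import cv2
for n in ["top","side","wrist"]:
    c=env.calibration(n); im=env.read_camera(n)
    cv2.imwrite(f"pics/{n}0.png",im[:,:,::-1]); print(n,c["K"].tolist() if hasattr(c["K"],'tolist') else c["K"],c["world_to_cam"])
print(env.get_state())
E
```

```text
pics
top [[379.5083606904737, 0.0, 310.30860194580833], [0.0, 379.5083606904737, 196.78311756362356], [0.0, 0.0, 1.0]] [[ 0.01916002 -0.99950908  0.02478907  0.06664744]
 [-0.99856885 -0.02036844 -0.04945068  0.42867527]
 [ 0.04993132 -0.02380612 -0.99846889  0.95501298]
 [ 0.          0.          0.          1.        ]]
side [[507.4766612834964, 0.0, 321.0492482826073], [0.0, 507.4766612834964, 203.19809254171608], [0.0, 0.0, 1.0]] [[ 0.71761046 -0.6960957   0.02204556 -0.23682315]
 [-0.43773321 -0.47543087 -0.76312196  0.2978226 ]
 [ 0.54168705  0.53797423 -0.64587837  1.12478076]
 [ 0.          0.          0.          1.        ]]
wrist [[278.9629662457762, 0.0, 321.61332152105285], [0.0, 278.9629662457762, 202.35518719360982], [0.0, 0.0, 1.0]] [[ 0.42086413  0.90712304 -0.00108148 -0.57426959]
 [ 0.87248357 -0.40446608  0.27418902 -0.03623431]
 [ 0.24828575 -0.1163399  -0.96167521  0.37783652]
 [ 0.          0.          0.          1.        ]]
{'clock': 0.15, 'joint_pos': array([9.96363629e-01, 3.13822269e-01, 4.52532168e-02, 1.30361397e+00,
       1.48534378e-05, 1.43116918e+00]), 'qvel': array([-0.00289347, -0.00382379,  0.0016179 , -0.00055027,  0.0003392 ,
       -0.00097719]), 'tau': array([ 1.88274964e-03, -4.81065774e+01,  2.98814607e+01,  1.40073730e-02,
       -1.12586292e-04, -1.07745194e-06]), 'tcp_pos': array([0.24203212, 0.52118495, 0.24762234]), 'orientation': array([-2.49278780e-04,  2.15694217e-01,  9.76460713e-01, -6.47029521e-04]), 'wrist_force': array([0.966656  , 0.49677061, 0.88134106]), 'ft_torque': array([-0.02545971,  0.02648994, -0.0340249 ]), 'finger_gap': 0.0853373744076588}
```

View pics/top0.png

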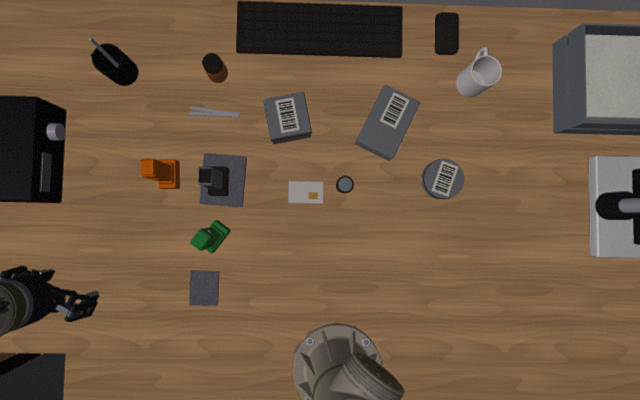

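View pics/side0.png

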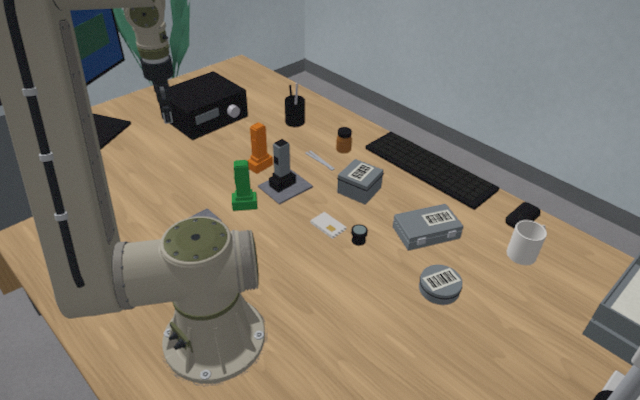

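View pics/wrist0.png

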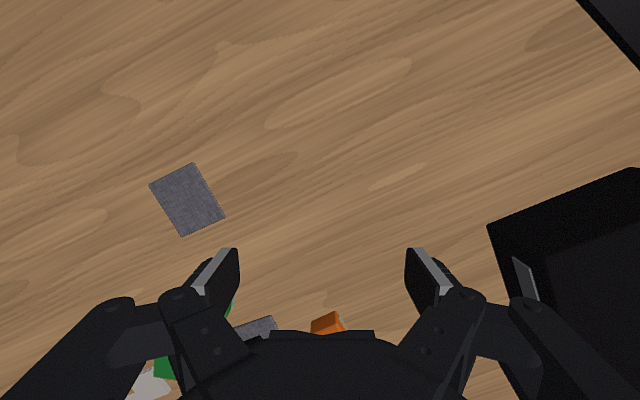

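Top view: the grey reader stands on the larger pad (pad about (223,180), head about (220,180)), the orange look-alike is at (160,172) and the green one at (210,237). The small pad is at (204,288), and the oblong case is at (388,122) with its label at (394,109). The side view shows the reader at (282,165) and the case label at (438,217). Next I'll zoom in on these.

Run:
```python
import cv2,numpy as np
t=cv2.imread("pics/top0.png"); s=cv2.imread("pics/side0.png")
def crop(i,x,y,w,h,k): return cv2.resize(i[y:y+h,x:x+w],None,fx=k,fy=k,interpolation=cv2.INTER_CUBIC)
a=crop(t,190,145,65,70,6); b=crop(t,350,80,80,85,5)
c=crop(s,250,130,75,80,5);d=crop(s,385,195,90,60,5)
def pad(i,h,w): 
    o=np.zeros((h,w,3),np.uint8); o[:i.shape[0],:i.shape[1]]=i; return o
cv2.imwrite("pics/ztop.png",np.hstack([pad(a,425,395),pad(b,425,400)]))
cv2.imwrite("pics/zside.png",np.hstack([pad(c,400,375),pad(d,400,425)][:2])[:, :800])
```

```text
Traceback (most recent call last):
ValueError: could not broadcast input array from shape (300,450,3) into shape (300,425,3)
```

View pics/ztop.png

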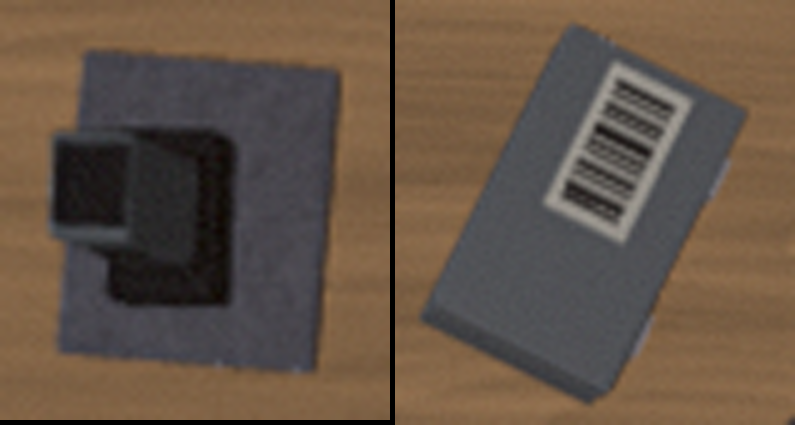

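```bash
cat > h.py <<'E'
import cv2,numpy as np
from workcell import env
def ray(n,p,c=None):
    c=c or env.calibration(n);K=np.array(c["K"]);T=np.array(c["world_to_cam"]);R=T[:3,:3]
    o=-R.T@T[:3,3]; d=R.T@np.linalg.solve(K,[p[0],p[1],1.]); return o,d/np.linalg.norm(d)
def plane(n,p,z,c=None):
    o,d=ray(n,p,c); return o+d*(z-o[2])/d[2]
def tri(r):
    A=sum(np.eye(3)-np.outer(d,d) for o,d in r); b=sum((np.eye(3)-np.outer(d,d))@o for o,d in r)
    x=np.linalg.solve(A,b); return x,[np.linalg.norm(np.cross(x-o,d)) for o,d in r]
def crop(i,x,y,w,h,k): return cv2.resize(i[y:y+h,x:x+w],None,fx=k,fy=k,interpolation=cv2.INTER_CUBIC)
E
python3 - <<'E'
from h import *
t=cv2.imread("pics/top0.png"); s=cv2.imread("pics/side0.png")
def quad(im,box,f):
    x,y,w,h=box; g=crop(im,x,y,w,h,4); m=f(g).astype(np.uint8)*255
    m=cv2.morphologyEx(m,cv2.MORPH_CLOSE,np.ones((15,15)))
    cs,_=cv2.findContours(m,cv2.RETR_EXTERNAL,cv2.CHAIN_APPROX_NONE); c=max(cs,key=cv2.contourArea)
    q=cv2.convexHull(c)
    for e in np.arange(1,40,1):
        a=cv2.approxPolyDP(q,e,True)
        if len(a)<=4: break
    return (a[:,0]+.5)/4-.5+[x,y]
wh=lambda g:(g.min(2)>115)
def padm(g):
    g=g.astype(int); return (g[...,2]-g[...,0]<15)
for n,im,b in (("top",t,(375,85,40,50)),("side",s,(415,203,45,27))):
    q=quad(im,b,wh); print(n,q.round(1).tolist(),q.mean(0)); P=np.array([plane(n,p,.048) for p in q]); print(P.round(4).tolist(),P.mean(0))
    print([np.linalg.norm(P[i]-P[i-1]).round(3) for i in range(len(P))])
    if n=="top":A=q.mean(0)
    else:B=q.mean(0)
print("label tri",tri([ray("top",A),ray("side",B)]))
q=quad(t,(195,147,58,66),padm);P=np.array([plane("top",p,.008) for p in q]);print("pad",q.round(1).tolist(),P.round(4).tolist(),P.mean(0))
cv2.imwrite("pics/zside.png",crop(s,250,130,80,80,6));
E
```

```text
top [[393.6, 92.1], [408.6, 100.1], [395.1, 127.6], [379.6, 120.1]] [394.25 110.  ]
[[0.6903, -0.1264, 0.048], [0.6712, -0.1641, 0.048], [0.6012, -0.1308, 0.048], [0.619, -0.0921, 0.048]] [ 0.64541222 -0.12833595  0.048     ]
[np.float64(0.079), np.float64(0.042), np.float64(0.077), np.float64(0.043)]
side [[459.4, 205.9], [459.4, 225.1], [414.6, 229.4], [414.6, 209.1]] [437.    217.375]
[[0.7309, -0.1392, 0.048], [0.6637, -0.1847, 0.048], [0.5622, -0.1134, 0.048], [0.6274, -0.0627, 0.048]] [ 0.64604571 -0.12499574  0.048     ]
[np.float64(0.129), np.float64(0.081), np.float64(0.124), np.float64(0.083)]
label tri (array([ 0.64388112, -0.12699023,  0.0501462 ]), [np.float64(0.001068312234411752), np.float64(0.001068312234411642)])
pad [[204.4, 153.4], [245.1, 156.6], [241.4, 206.1], [199.4, 202.6]] [[0.5324, 0.3467, 0.008], [0.5265, 0.2432, 0.008], [0.4001, 0.2492, 0.008], [0.4069, 0.3551, 0.008]] [0.46646082 0.29855526 0.008     ]
```

View pics/zside.png

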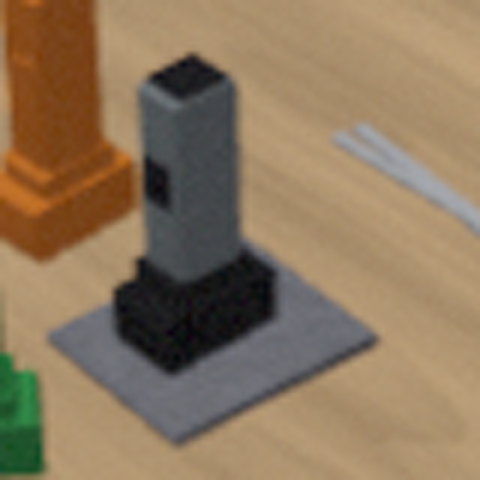

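Run:
```python
from h import *
x=tri([ray("top",(204.7,175.4)),ray("side",(281.2,142.4))]);print(x)
for p in [(235,140),(232,303),(107,303)]: print(plane("top",((p[0]+.5)/6-.5+190,(p[1]+.5)/6-.5+145),.042))
from scipy.spatial.transform import Rotation as R
q=env.get_state()["orientation"]; print(R.from_quat(q,scalar_first=True).as_matrix().round(4))
```

```text
(array([0.4615681 , 0.30413613, 0.16133715]), [np.float64(0.0011279736015227053), np.float64(0.0011279736015225679)])
[0.49247325 0.27735183 0.042     ]
[0.42572938 0.27658268 0.042     ]
[0.42469175 0.32717643 0.042     ]
[[-9.070e-01  4.212e-01 -8.000e-04]
 [ 4.212e-01  9.070e-01 -1.200e-03]
 [ 2.000e-04 -1.400e-03 -1.000e+00]]
```

Emit:
servo_tool(increments=[{"x": 0.97, "y": -0.96, "az": 0.35, "claw": 0}, {"x": 0.97, "y": -0.96, "az": 0.35}, {"x": 0.97, "y": -0.96, "az": 0.35}, {"x": 0.97, "y": -0.96, "az": 0.35}, {"x": 0.97, "y": -0.96, "az": 0.35}])

```text
schema error: expected keys claw, x, y, z, ax, ay, az
```

Emit:
servo_tool(increments=[{"x": 0.97, "y": -0.96, "az": 0.35}, {"x": 0.97, "y": -0.96, "az": 0.35}, {"x": 0.97, "y": -0.96, "az": 0.35}, {"x": 0.97, "y": -0.96, "az": 0.32}, {}])

```text
schema error: expected keys claw, x, y, z, ax, ay, az
```

Run:
```python
from h import *
c=env.calibration("wrist"); im=env.read_camera("wrist")[:,:,::-1]; cv2.imwrite("pics/w1.png",im)
s=env.get_state();print(s["clock"],s["tcp_pos"],s["joint_pos"])
T=np.array(c["world_to_cam"]);print(-T[:3,:3].T@T[:3,3],T)
```

```text
0.2 [0.24206735 0.52123216 0.24771375] [9.96362362e-01 3.13740694e-01 4.53632227e-02 1.30359695e+00
 3.57271049e-06 1.43125819e+00]
[0.17951426 0.55026944 0.37278247] [[ 4.20864439e-01  9.07123156e-01 -8.38611842e-04 -5.74400696e-01]
 [ 8.72446931e-01 -4.04522716e-01  2.74222036e-01 -3.62453489e-02]
 [ 2.48413921e-01 -1.16141948e-01 -9.61666040e-01  3.77807764e-01]
 [ 0.00000000e+00  0.00000000e+00  0.00000000e+00  1.00000000e+00]]
```

View pics/w1.png

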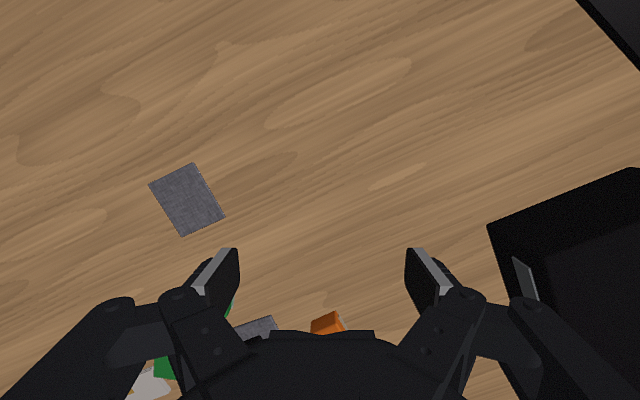

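Emit:
servo_tool(increments=[{"x": 0.97, "y": -0.96, "z": 0, "ax": 0, "ay": 0, "az": 0.35, "claw": 0}, {"x": 0.97, "y": -0.96, "z": 0, "ax": 0, "ay": 0, "az": 0.35, "claw": 0}, {"x": 0.97, "y": -0.96, "z": 0, "ax": 0, "ay": 0, "az": 0.35, "claw": 0}, {"x": 0.97, "y": -0.96, "z": 0, "ax": 0, "ay": 0, "az": 0.35, "claw": 0}, {"x": 0.97, "y": -0.96, "z": 0, "ax": 0, "ay": 0, "az": 0.35, "claw": 0}])

```text
clock: 0.7
tcp_pos: [0.3642, 0.4005, 0.2482]
orientation: [-0.0, 0.094, 0.996, -0.0]
wrist_force: [0.2, 0.3, 0.1]
finger_gap: 0.0854
```

Emit:
servo_tool(increments=[{"x": 0.97, "y": -0.96, "z": 0, "ax": 0, "ay": 0, "az": 0.35, "claw": 0}, {"x": 0.97, "y": -0.96, "z": 0, "ax": 0, "ay": 0, "az": 0.35, "claw": 0}, {"x": 0.97, "y": -0.96, "z": 0, "ax": 0, "ay": 0, "az": 0.35, "claw": 0}, {"x": 0.97, "y": -0.96, "z": 0, "ax": 0, "ay": 0, "az": 0.32, "claw": 0}, {"x": 0, "y": 0, "z": 0, "ax": 0, "ay": 0, "az": 0, "claw": 0}])

```text
clock: 1.2
tcp_pos: [0.4631, 0.303, 0.2479]
orientation: [0.0, 0.002, 1.0, -0.0]
wrist_force: [-1.4, 0.4, 0.2]
finger_gap: 0.0855
```

Run:
```python
from h import *
c=env.calibration("wrist"); im=env.read_camera("wrist")[:,:,::-1]; cv2.imwrite("pics/w2.png",im)
import pickle; pickle.dump(c,open("w2.pkl","wb"))
s=env.get_state();print(s["clock"],s["tcp_pos"],s["orientation"])
```

```text
1.25 [0.46165843 0.30407991 0.24789443] [-2.68440569e-04  1.48488464e-03  9.99998859e-01 -7.03657912e-05]
```

View pics/w2.png

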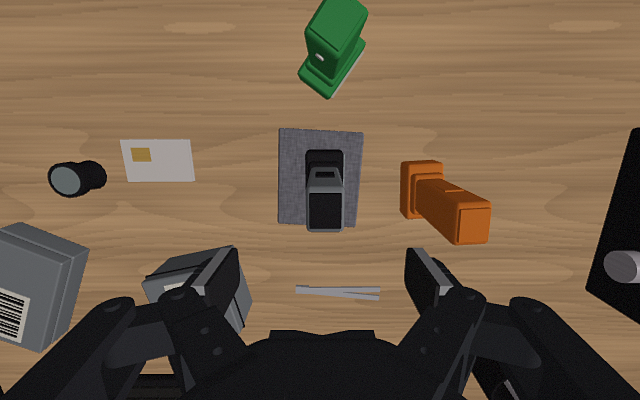

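Wrist view: the reader's handle top is at about (325,212), its head at about (325,170), and the pad's corners run from (279,128) to (357,227). I'll zoom in for accurate corners.

Run:
```python
from h import *
im=cv2.imread("pics/w2.png"); g=crop(im,270,120,100,120,5)
g=cv2.convertScaleAbs(g,alpha=1.6,beta=20)
cv2.imwrite("pics/zw2.png",g)
```

```text
(no output)
```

View pics/zw2.png

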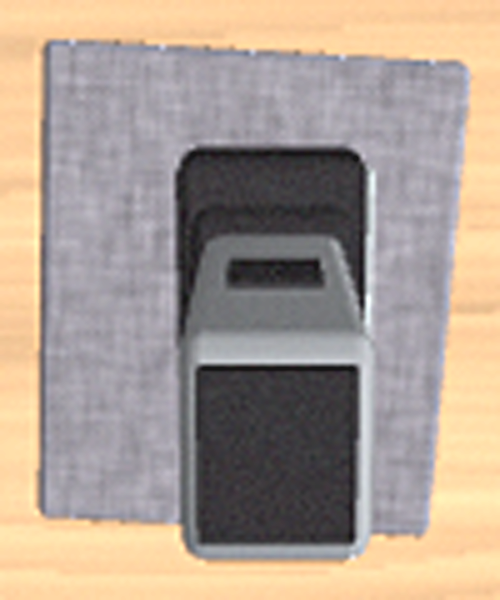

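Run:
```python
from h import *
import pickle; c=pickle.load(open("w2.pkl","rb"))
f=lambda p:((p[0]+.5)/5-.5+270,(p[1]+.5)/5-.5+120)
H=np.array([plane("wrist",f(p),.161,c) for p in [(197,367),(359,367),(357,543),(195,543)]]);print(H,H.mean(0))
print("yaw deg",np.degrees(np.arctan2(*(H[2]+H[3]-H[0]-H[1])[[1,0]])),np.degrees(np.arctan2(*(H[0]+H[3]-H[1]-H[2])[[1,0]])))
P=np.array([plane("wrist",f(p),.008,c) for p in [(45,42),(467,64),(423,535),(42,515)]]);print(P,P.mean(0))
print(tri([ray("wrist",f((277,455)),c),ray("top",(204.7,175.4)),ray("side",(281.2,142.4))]))
print("pad corners tri");
for w,t in zip([(45,42),(467,64),(423,535),(42,515)],[(241.4,206.1),(199.4,202.6),(204.4,153.4),(245.1,156.6)]):
  print(tri([ray("wrist",f(w),c),ray("top",t)]))
```

```text
[[0.44701709 0.29278649 0.161     ]
 [0.44708782 0.31815671 0.161     ]
 [0.47654063 0.3183235  0.161     ]
 [0.47646799 0.29201143 0.161     ]] [0.46177838 0.30531953 0.161     ]
yaw deg -0.5916467617306821 -90.15893847254529
[[0.40052548 0.24837163 0.008     ]
 [0.40622814 0.35530349 0.008     ]
 [0.5338118  0.34787132 0.008     ]
 [0.52758756 0.24178191 0.008     ]] [0.46703825 0.29833209 0.008     ]
(array([0.46177278, 0.30479189, 0.16067561]), [np.float64(0.000555982986967244), np.float64(0.0009916612540608427), np.float64(0.001381574674197041)])
pad corners tri
(array([0.40030458, 0.24874794, 0.0105029 ]), [np.float64(0.0001757529859026856), np.float64(0.00017575298590275738)])
(array([0.40665457, 0.35565921, 0.00563271]), [np.float64(0.00034682956848993156), np.float64(0.0003468295684899475)])
(array([0.53247073, 0.34685667, 0.01011862]), [np.float64(0.0008788692311680638), np.float64(0.0008788692311680599)])
(array([0.52579913, 0.24258083, 0.01283601]), [np.float64(2.003488081141929e-05), np.float64(2.003488081137518e-05)])
```

Emit:
servo_tool(increments=[{"x": 0, "y": 0.04, "z": -1, "ax": 0, "ay": 0, "az": 0, "claw": 0}, {"x": 0, "y": 0, "z": -1, "ax": 0, "ay": 0, "az": 0, "claw": 0}, {"x": 0, "y": 0, "z": -1, "ax": 0, "ay": 0, "az": 0, "claw": 0}, {"x": 0, "y": 0, "z": -1, "ax": 0, "ay": 0, "az": 0, "claw": 0}, {"x": 0, "y": 0, "z": -0.6, "ax": 0, "ay": 0, "az": 0, "claw": 0}])

```text
clock: 1.75
tcp_pos: [0.4584, 0.3069, 0.1313]
orientation: [-0.001, -0.001, 1.0, -0.0]
wrist_force: [-0.3, 0.1, -0.3]
finger_gap: 0.0858
```

Emit:
servo_tool(increments=[{"x": 0, "y": 0, "z": -0.48, "ax": 0, "ay": 0, "az": 0, "claw": 0}, {"x": 0, "y": 0, "z": 0, "ax": 0, "ay": 0, "az": 0, "claw": 0}, {"x": 0, "y": 0, "z": 0, "ax": 0, "ay": 0, "az": 0, "claw": 0}])

```text
clock: 2.05
tcp_pos: [0.4603, 0.307, 0.1217]
orientation: [0.0, -0.001, 1.0, 0.0]
wrist_force: [0.4, 0.4, -0.3]
finger_gap: 0.0851
```

Emit:
servo_tool(increments=[{"x": 0, "y": 0, "z": 0, "ax": 0, "ay": 0, "az": 0, "claw": 0.5}, {"x": 0, "y": 0, "z": 0, "ax": 0, "ay": 0, "az": 0, "claw": 0.6}, {"x": 0, "y": 0, "z": 0, "ax": 0, "ay": 0, "az": 0, "claw": 0.7}, {"x": 0, "y": 0, "z": 0, "ax": 0, "ay": 0, "az": 0, "claw": 0.85}, {"x": 0, "y": 0, "z": 0, "ax": 0, "ay": 0, "az": 0, "claw": 1}], newtons=40)

```text
clock: 2.55
tcp_pos: [0.4609, 0.3064, 0.1219]
orientation: [0.001, -0.0, 1.0, 0.0]
wrist_force: [-0.0, -1.0, 3.5]
finger_gap: 0.0315
```

Emit:
servo_tool(increments=[{"x": 0, "y": 0, "z": 0, "ax": 0, "ay": 0, "az": 0, "claw": 1}, {"x": 0, "y": 0, "z": 0, "ax": 0, "ay": 0, "az": 0, "claw": 1}, {"x": 0, "y": 0, "z": 0, "ax": 0, "ay": 0, "az": 0, "claw": 1}])

```text
clock: 2.85
tcp_pos: [0.4609, 0.3064, 0.1219]
orientation: [0.001, -0.0, 1.0, 0.0]
wrist_force: [-0.6, -1.6, 5.7]
finger_gap: 0.0315
```

Run:
```python
from h import *
im=env.read_camera("side")[:,:,::-1]; cv2.imwrite("pics/s3.png",crop(im,220,80,140,130,4)); print(env.get_state())
```

```text
{'clock': 2.9, 'joint_pos': array([ 4.41907986e-01,  3.41140687e-01, -2.34393912e-01,  9.94353544e-01,
       -4.52539996e-04,  4.41280606e-01]), 'qvel': array([-5.98626876e-04,  3.05056089e-04,  9.46511213e-04, -7.10109786e-05,
       -4.85102742e-04, -9.70980130e-04]), 'tau': array([ 8.24079495e-01, -4.41050470e+01,  2.58812392e+01, -5.02946880e-01,
        5.24432380e-01,  2.63097791e-03]), 'tcp_pos': array([0.46088067, 0.30640879, 0.12187983]), 'orientation': array([ 5.07234916e-04, -3.13587601e-04,  9.99999822e-01, -1.04938852e-05]), 'wrist_force': array([-0.17232818, -1.81619762,  5.872756  ]), 'ft_torque': array([-0.46417834,  0.07065228,  0.02529528]), 'finger_gap': 0.031742719239202785}
```

View pics/s3.png

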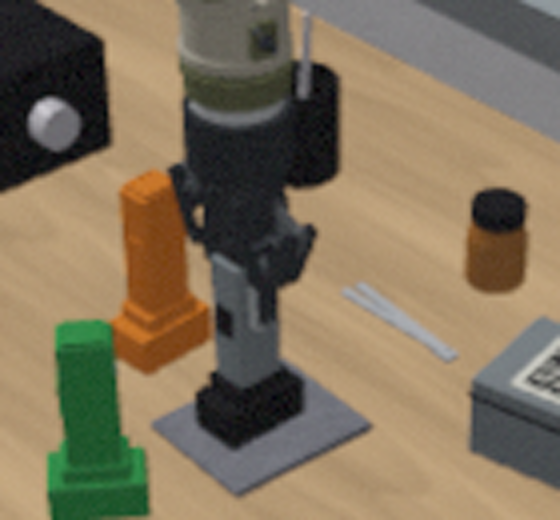

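Emit:
servo_tool(increments=[{"x": 0, "y": 0, "z": 0.4, "ax": 0, "ay": 0, "az": 0, "claw": 1}, {"x": 0, "y": 0, "z": 0.8, "ax": 0, "ay": 0, "az": 0, "claw": 1}, {"x": 0, "y": 0, "z": 1, "ax": 0, "ay": 0, "az": 0, "claw": 1}, {"x": 0, "y": 0, "z": 1, "ax": 0, "ay": 0, "az": 0, "claw": 1}, {"x": 0, "y": 0, "z": 0.8, "ax": 0, "ay": 0, "az": 0, "claw": 1}])

```text
clock: 3.4
tcp_pos: [0.4602, 0.3067, 0.2225]
orientation: [-0.0, -0.001, 1.0, 0.0]
wrist_force: [0.2, 0.5, -2.1]
finger_gap: 0.0318
```

Emit:
servo_tool(increments=[{"x": 0, "y": 0, "z": 0.8, "ax": 0, "ay": 0, "az": 0, "claw": 1}, {"x": 0.2, "y": -0.5, "z": 0, "ax": 0, "ay": 0, "az": -0.1, "claw": 1}, {"x": 0.4, "y": -0.94, "z": 0, "ax": 0, "ay": 0, "az": -0.18, "claw": 1}, {"x": 0.4, "y": -0.94, "z": 0, "ax": 0, "ay": 0, "az": -0.18, "claw": 1}, {"x": 0.4, "y": -0.94, "z": 0, "ax": 0, "ay": 0, "az": -0.18, "claw": 1}])

```text
clock: 3.9
tcp_pos: [0.4951, 0.222, 0.2399]
orientation: [-0.001, 0.045, 0.999, -0.0]
wrist_force: [0.6, 0.0, -2.6]
finger_gap: 0.0317
```

Emit:
servo_tool(increments=[{"x": 0.4, "y": -0.94, "z": 0, "ax": 0, "ay": 0, "az": -0.18, "claw": 1}, {"x": 0.4, "y": -0.94, "z": 0, "ax": 0, "ay": 0, "az": -0.18, "claw": 1}, {"x": 0.4, "y": -0.94, "z": 0, "ax": 0, "ay": 0, "az": -0.18, "claw": 1}, {"x": 0.4, "y": -0.94, "z": 0, "ax": 0, "ay": 0, "az": -0.18, "claw": 1}, {"x": 0.4, "y": -0.94, "z": 0, "ax": 0, "ay": 0, "az": -0.18, "claw": 1}])

```text
clock: 4.4
tcp_pos: [0.5451, 0.1043, 0.2398]
orientation: [-0.001, 0.108, 0.994, -0.0]
wrist_force: [0.4, 0.0, -2.0]
finger_gap: 0.0315
```

Emit:
servo_tool(increments=[{"x": 0.4, "y": -0.94, "z": 0, "ax": 0, "ay": 0, "az": -0.18, "claw": 1}, {"x": 0.4, "y": -0.94, "z": 0, "ax": 0, "ay": 0, "az": -0.18, "claw": 1}, {"x": 0.4, "y": -0.94, "z": 0, "ax": 0, "ay": 0, "az": -0.18, "claw": 1}, {"x": 0.4, "y": -0.94, "z": 0, "ax": 0, "ay": 0, "az": -0.18, "claw": 1}, {"x": 0.4, "y": -0.94, "z": 0, "ax": 0, "ay": 0, "az": -0.18, "claw": 1}])

```text
clock: 4.9
tcp_pos: [0.595, -0.0132, 0.2397]
orientation: [-0.001, 0.17, 0.985, 0.0]
wrist_force: [0.4, 0.4, -3.6]
finger_gap: 0.0314
```

Emit:
servo_tool(increments=[{"x": 0.4, "y": -0.94, "z": 0, "ax": 0, "ay": 0, "az": -0.18, "claw": 1}, {"x": 0.4, "y": -0.94, "z": 0, "ax": 0, "ay": 0, "az": -0.18, "claw": 1}, {"x": 0.4, "y": -0.94, "z": -0.2, "ax": 0, "ay": 0, "az": -0.18, "claw": 1}, {"x": 0.4, "y": -0.9, "z": -0.2, "ax": 0, "ay": 0, "az": -0.18, "claw": 1}, {"x": 0.3, "y": -0.6, "z": -0.2, "ax": 0, "ay": 0, "az": 0, "claw": 1}])

```text
clock: 5.4
tcp_pos: [0.6426, -0.1217, 0.2243]
orientation: [-0.001, 0.219, 0.976, 0.0]
wrist_force: [0.8, 0.2, -2.2]
finger_gap: 0.0317
```

Emit:
servo_tool(increments=[{"x": 0.1, "y": -0.23, "z": -0.1, "ax": 0, "ay": 0, "az": 0, "claw": 1}, {"x": 0, "y": 0, "z": 0, "ax": 0, "ay": 0, "az": 0, "claw": 1}, {"x": 0, "y": 0, "z": 0, "ax": 0, "ay": 0, "az": 0, "claw": 1}])

```text
clock: 5.7
tcp_pos: [0.645, -0.1245, 0.2235]
orientation: [-0.001, 0.218, 0.976, 0.0]
wrist_force: [0.0, -0.2, -2.9]
finger_gap: 0.0314
```

Run:
```python
from h import *
import pickle
c=env.calibration("wrist");w=env.read_camera("wrist")[:,:,::-1];pickle.dump(c,open("w4.pkl","wb"))
s=env.get_state();print(s["clock"],s["tcp_pos"],s["orientation"],s["finger_gap"])
im=env.read_camera("side")[:,:,::-1]; cv2.imwrite("pics/s4.png",im);cv2.imwrite("pics/zs4.png",crop(im,360,110,150,140,4)); cv2.imwrite("pics/w4.png",w)
```

```text
5.75 [ 0.64514492 -0.12423241  0.22399254] [-1.80197522e-04  2.17880503e-01  9.75975407e-01  2.42490954e-04] 0.031437464502140446
```

View pics/zs4.png

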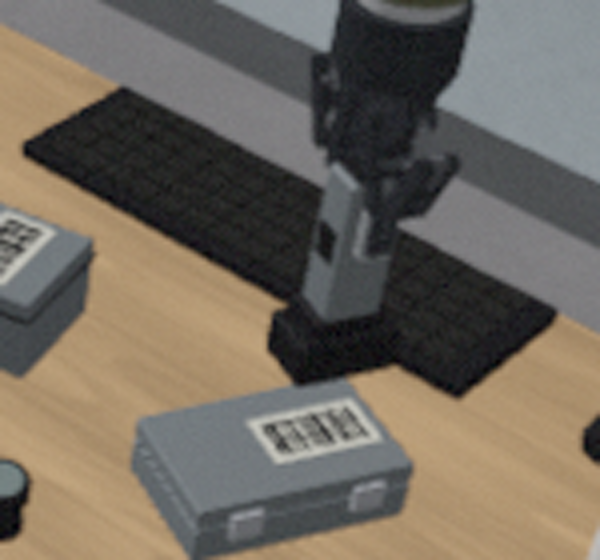

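View pics/w4.png

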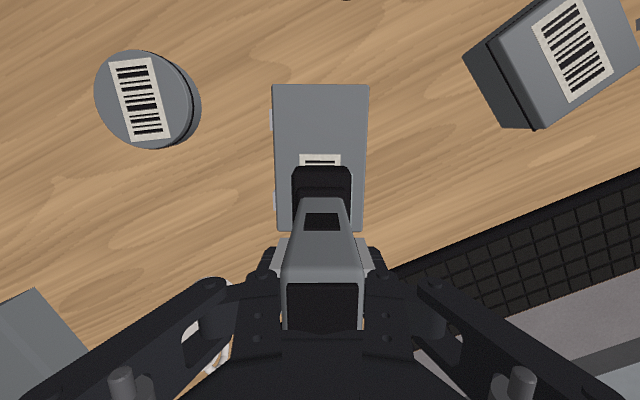

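Run:
```python
from h import *
import pickle
c=pickle.load(open("w4.pkl","rb"))
P=np.array([plane("wrist",p,.048,c) for p in [(273,84),(369,85),(364,232),(276,231)]]);print(P)
m=P.mean(0);x=(P[2]+P[3]-P[0]-P[1]);print(np.linalg.norm(x)/2,np.degrees(np.arctan2(x[1],x[0])));x/=np.linalg.norm(x);print("code",m+.03*x)
cs=env.calibration("side");K=np.array(cs["K"]);T=np.array(cs["world_to_cam"])
def pr(p,c=cs):
    q=(np.array(c["world_to_cam"])@np.r_[p,1])[:3]; q=np.array(c["K"])@q; return q[:2]/q[2]
a=np.radians(-25.2);ux=np.array([np.cos(a),np.sin(a),0]);uy=np.array([-np.sin(a),np.cos(a),0])
t=np.array([.645,-.1245,.110])
z=lambda p:((pr(p)-[360,110]+.5)*4-.5).round(0)
for sx,sy in((-1,1),(-1,-1),(1,-1)):
  print("head bottom",z(t+sx*.036*ux+sy*.023*uy),"handle edge low/high",z(t+sx*.02*ux+sy*.016*uy+[0,0,.048]),z(t+sx*.02*ux+sy*.016*uy+[0,0,.150]))
w=lambda p:pr(p,c).round(0)
for sx,sy in((-1,1),(-1,-1)): print("wrist: head bottom",w(t+sx*.036*ux+sy*.023*uy),"handle low/high",w(t+sx*.02*ux+sy*.016*uy+[0,0,.048]),w(t+sx*.02*ux+sy*.016*uy+[0,0,.150]))
```

```text
[[ 0.52803162 -0.12309181  0.048     ]
 [ 0.56972782 -0.03652477  0.048     ]
 [ 0.71320138 -0.10224343  0.048     ]
 [ 0.66880967 -0.19370591  0.048     ]]
0.15762740897452387 -25.623309908628944
code [ 0.64699232 -0.12686506  0.048     ]
head bottom [259. 349.] handle edge low/high [298. 294.] [325. 163.]
head bottom [293. 393.] handle edge low/high [322. 324.] [352. 192.]
head bottom [390. 371.] handle edge low/high [377. 312.] [410. 180.]
wrist: head bottom [348. 163.] handle low/high [344. 195.] [367. 266.]
wrist: head bottom [295. 163.] handle low/high [299. 195.] [277. 266.]
```

Wrist and side views: the reader hangs upright above the label. Its head edges are where I predicted within a few mm, and the case corners put the label's middle at (0.646,-0.127). I'll correct by 3 mm and hold.

Emit:
servo_tool(increments=[{"x": 0.04, "y": -0.12, "z": -0.06, "ax": 0, "ay": 0, "az": 0, "claw": 1}, {"x": 0, "y": 0, "z": 0, "ax": 0, "ay": 0, "az": 0, "claw": 1}, {"x": 0, "y": 0, "z": 0, "ax": 0, "ay": 0, "az": 0, "claw": 1}, {"x": 0, "y": 0, "z": 0, "ax": 0, "ay": 0, "az": 0, "claw": 1}, {"x": 0, "y": 0, "z": 0, "ax": 0, "ay": 0, "az": 0, "claw": 1}])

```text
clock: 6.3
tcp_pos: [0.6465, -0.1281, 0.2224]
orientation: [0.0, 0.218, 0.976, 0.0]
wrist_force: [0.3, 0.1, -1.9]
finger_gap: 0.0317
```

Emit:
servo_tool(increments=[{"x": 0, "y": 0, "z": 0, "ax": 0, "ay": 0, "az": 0, "claw": 1}, {"x": 0, "y": 0, "z": 0, "ax": 0, "ay": 0, "az": 0, "claw": 1}, {"x": 0, "y": 0, "z": 0, "ax": 0, "ay": 0, "az": 0, "claw": 1}, {"x": 0, "y": 0, "z": 0, "ax": 0, "ay": 0, "az": 0, "claw": 1}, {"x": 0, "y": 0, "z": 0, "ax": 0, "ay": 0, "az": 0, "claw": 1}])

```text
clock: 6.8
tcp_pos: [0.6465, -0.1282, 0.2223]
orientation: [0.0, 0.218, 0.976, 0.0]
wrist_force: [-0.4, 0.1, -2.5]
finger_gap: 0.0312
```

Emit:
servo_tool(increments=[{"x": 0, "y": 0, "z": 0, "ax": 0, "ay": 0, "az": 0, "claw": 1}, {"x": 0, "y": 0, "z": 0, "ax": 0, "ay": 0, "az": 0, "claw": 1}, {"x": 0, "y": 0, "z": 0, "ax": 0, "ay": 0, "az": 0, "claw": 1}, {"x": 0, "y": 0, "z": 0, "ax": 0, "ay": 0, "az": 0, "claw": 1}, {"x": 0, "y": 0, "z": 0, "ax": 0, "ay": 0, "az": 0, "claw": 1}])

```text
clock: 7.3
tcp_pos: [0.6465, -0.1282, 0.2223]
orientation: [0.0, 0.218, 0.976, 0.0]
wrist_force: [0.5, 0.1, -3.1]
finger_gap: 0.0316
```

Emit:
servo_tool(increments=[{"x": 0, "y": 0, "z": 0, "ax": 0, "ay": 0, "az": 0, "claw": 1}, {"x": 0, "y": 0, "z": 0, "ax": 0, "ay": 0, "az": 0, "claw": 1}, {"x": 0, "y": 0, "z": 0, "ax": 0, "ay": 0, "az": 0, "claw": 1}, {"x": 0, "y": 0, "z": 0, "ax": 0, "ay": 0, "az": 0, "claw": 1}, {"x": 0, "y": 0, "z": 0, "ax": 0, "ay": 0, "az": 0, "claw": 1}])

```text
clock: 7.8
tcp_pos: [0.6465, -0.1282, 0.2223]
orientation: [0.0, 0.218, 0.976, 0.0]
wrist_force: [-0.7, -0.1, -1.9]
finger_gap: 0.0316
```

Emit:
servo_tool(increments=[{"x": 0, "y": 0, "z": 0, "ax": 0, "ay": 0, "az": 0, "claw": 1}, {"x": 0, "y": 0, "z": 0, "ax": 0, "ay": 0, "az": 0, "claw": 1}, {"x": 0, "y": 0, "z": 0, "ax": 0, "ay": 0, "az": 0, "claw": 1}, {"x": 0, "y": 0, "z": 0, "ax": 0, "ay": 0, "az": 0, "claw": 1}, {"x": 0, "y": 0, "z": 0, "ax": 0, "ay": 0, "az": 0, "claw": 1}])

```text
clock: 8.3
tcp_pos: [0.6465, -0.1282, 0.2223]
orientation: [0.0, 0.218, 0.976, 0.0]
wrist_force: [0.3, -0.2, -2.5]
finger_gap: 0.0318
```

Emit:
servo_tool(increments=[{"x": 0, "y": 0, "z": 0.4, "ax": 0, "ay": 0, "az": 0, "claw": 1}, {"x": -0.2, "y": 0.5, "z": 0.4, "ax": 0, "ay": 0, "az": 0.1, "claw": 1}, {"x": -0.4, "y": 0.94, "z": 0, "ax": 0, "ay": 0, "az": 0.16, "claw": 1}, {"x": -0.4, "y": 0.94, "z": 0, "ax": 0, "ay": 0, "az": 0.16, "claw": 1}, {"x": -0.4, "y": 0.94, "z": 0, "ax": 0, "ay": 0, "az": 0.16, "claw": 1}])

```text
clock: 8.8
tcp_pos: [0.6111, -0.0438, 0.2438]
orientation: [0.001, 0.178, 0.984, 0.0]
wrist_force: [0.3, -0.4, -2.5]
finger_gap: 0.0317
```

Emit:
servo_tool(increments=[{"x": -0.4, "y": 0.94, "z": 0, "ax": 0, "ay": 0, "az": 0.16, "claw": 1}, {"x": -0.4, "y": 0.94, "z": 0, "ax": 0, "ay": 0, "az": 0.16, "claw": 1}, {"x": -0.4, "y": 0.94, "z": 0, "ax": 0, "ay": 0, "az": 0.16, "claw": 1}, {"x": -0.4, "y": 0.94, "z": 0, "ax": 0, "ay": 0, "az": 0.16, "claw": 1}, {"x": -0.4, "y": 0.94, "z": 0, "ax": 0, "ay": 0, "az": 0.16, "claw": 1}])

```text
clock: 9.3
tcp_pos: [0.5608, 0.074, 0.2439]
orientation: [0.001, 0.123, 0.992, 0.0]
wrist_force: [-0.9, 0.3, -2.3]
finger_gap: 0.0317
```

Emit:
servo_tool(increments=[{"x": -0.4, "y": 0.94, "z": 0, "ax": 0, "ay": 0, "az": 0.16, "claw": 1}, {"x": -0.4, "y": 0.94, "z": 0, "ax": 0, "ay": 0, "az": 0.16, "claw": 1}, {"x": -0.4, "y": 0.94, "z": 0, "ax": 0, "ay": 0, "az": 0.16, "claw": 1}, {"x": -0.4, "y": 0.94, "z": 0, "ax": 0, "ay": 0, "az": 0.16, "claw": 1}, {"x": -0.4, "y": 0.94, "z": 0, "ax": 0, "ay": 0, "az": 0.16, "claw": 1}])

```text
clock: 9.8
tcp_pos: [0.5106, 0.1914, 0.2438]
orientation: [0.001, 0.067, 0.998, 0.0]
wrist_force: [0.8, -0.2, -2.1]
finger_gap: 0.0317
```

Emit:
servo_tool(increments=[{"x": -0.4, "y": 0.94, "z": 0, "ax": 0, "ay": 0, "az": 0.16, "claw": 1}, {"x": -0.4, "y": 0.94, "z": 0, "ax": 0, "ay": 0, "az": 0.16, "claw": 1}, {"x": -0.4, "y": 0.8, "z": 0, "ax": 0, "ay": 0, "az": 0.16, "claw": 1}, {"x": -0.2, "y": 0.4, "z": 0, "ax": 0, "ay": 0, "az": 0.1, "claw": 1}, {"x": 0, "y": 0, "z": 0, "ax": 0, "ay": 0, "az": 0, "claw": 1}])

```text
clock: 10.3
tcp_pos: [0.4756, 0.2681, 0.2433]
orientation: [0.001, 0.026, 1.0, 0.0]
wrist_force: [1.0, -0.1, -3.0]
finger_gap: 0.0317
```

Emit:
servo_tool(increments=[{"x": -0.19, "y": 0.61, "z": 0, "ax": 0, "ay": 0, "az": 0, "claw": 1}, {"x": -0.19, "y": 0.61, "z": 0, "ax": 0, "ay": 0, "az": 0, "claw": 1}, {"x": 0, "y": 0, "z": -0.8, "ax": 0, "ay": 0, "az": 0, "claw": 1}, {"x": 0, "y": 0, "z": -1, "ax": 0, "ay": 0, "az": 0, "claw": 1}, {"x": 0, "y": 0, "z": -1, "ax": 0, "ay": 0, "az": 0, "claw": 1}])

```text
clock: 10.8
tcp_pos: [0.4673, 0.298, 0.1719]
orientation: [0.001, 0.028, 1.0, 0.0]
wrist_force: [-0.3, 0.2, -2.5]
finger_gap: 0.032
```

Emit:
servo_tool(increments=[{"x": 0, "y": 0, "z": -0.9, "ax": 0, "ay": 0, "az": 0, "claw": 1}, {"x": 0, "y": 0, "z": -0.6, "ax": 0, "ay": 0, "az": 0, "claw": 1}, {"x": 0, "y": 0, "z": 0, "ax": 0, "ay": 0, "az": 0, "claw": 1}, {"x": 0, "y": 0, "z": 0, "ax": 0, "ay": 0, "az": 0, "claw": 1}])

```text
clock: 11.2
tcp_pos: [0.4671, 0.2975, 0.135]
orientation: [-0.0, 0.028, 1.0, 0.0]
wrist_force: [-0.1, 0.2, -2.9]
finger_gap: 0.0317
```

Run:
```python
from h import *
im=env.read_camera("side")[:,:,::-1]; cv2.imwrite("pics/s5.png",crop(im,220,80,140,130,4)); s=env.get_state();print(s["clock"],s["tcp_pos"],s["orientation"],s["wrist_force"])
```

```text
11.25 [0.46758028 0.29769392 0.13567885] [5.20396705e-04 2.76029212e-02 9.99618782e-01 3.13076858e-04] [ 1.12778523  0.08192035 -1.8006458 ]
```

View pics/s5.png

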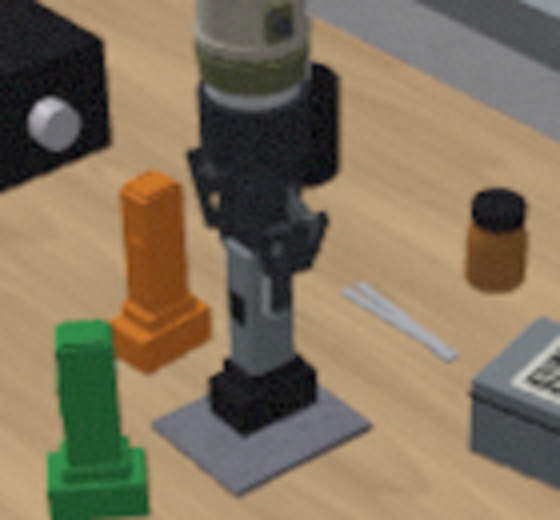

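Side view: the reader hangs upright just above the pad, with its head at about (262,395) in the crop. I'll lower the last 13 mm slowly and watch the force.

Emit:
servo_tool(increments=[{"x": 0, "y": 0, "z": -0.2, "ax": 0, "ay": 0, "az": 0, "claw": 1}, {"x": 0, "y": 0, "z": -0.14, "ax": 0, "ay": 0, "az": 0, "claw": 1}, {"x": 0, "y": 0, "z": -0.08, "ax": 0, "ay": 0, "az": 0, "claw": 1}, {"x": 0, "y": 0, "z": 0, "ax": 0, "ay": 0, "az": 0, "claw": 1}])

```text
clock: 11.65
tcp_pos: [0.4668, 0.2972, 0.1241]
orientation: [-0.0, 0.028, 1.0, -0.0]
wrist_force: [0.9, 0.2, -2.3]
finger_gap: 0.0315
```

Emit:
servo_tool(increments=[{"x": 0, "y": 0, "z": -0.06, "ax": 0, "ay": 0, "az": 0, "claw": 1}, {"x": 0, "y": 0, "z": 0, "ax": 0, "ay": 0, "az": 0, "claw": 1}])

```text
clock: 11.85
tcp_pos: [0.467, 0.2972, 0.1227]
orientation: [-0.0, 0.028, 1.0, 0.0]
wrist_force: [0.4, -0.3, -2.3]
finger_gap: 0.0317
```

Emit:
servo_tool(increments=[{"x": 0, "y": 0, "z": -0.04, "ax": 0, "ay": 0, "az": 0, "claw": 1}, {"x": 0, "y": 0, "z": 0, "ax": 0, "ay": 0, "az": 0, "claw": 1}])

```text
clock: 12.05
tcp_pos: [0.4671, 0.2973, 0.1219]
orientation: [0.0, 0.028, 1.0, 0.0]
wrist_force: [0.7, -0.1, -2.0]
finger_gap: 0.0313
```

Emit:
servo_tool(increments=[{"x": 0, "y": 0, "z": -0.04, "ax": 0, "ay": 0, "az": 0, "claw": 1}, {"x": 0, "y": 0, "z": 0, "ax": 0, "ay": 0, "az": 0, "claw": 1}])

```text
clock: 12.25
tcp_pos: [0.4671, 0.2973, 0.1219]
orientation: [0.0, 0.028, 1.0, 0.0]
wrist_force: [-2.7, -0.7, 4.5]
finger_gap: 0.0319
```

The force turned positive, so the reader is on the pad. Next I'll open the gripper and rise straight up.

Emit:
servo_tool(increments=[{"x": 0, "y": 0, "z": 0, "ax": 0, "ay": 0, "az": 0, "claw": 0.5}, {"x": 0, "y": 0, "z": 0, "ax": 0, "ay": 0, "az": 0, "claw": 0.3}, {"x": 0, "y": 0, "z": 0, "ax": 0, "ay": 0, "az": 0, "claw": 0}, {"x": 0, "y": 0, "z": 0, "ax": 0, "ay": 0, "az": 0, "claw": 0}, {"x": 0, "y": 0, "z": 0, "ax": 0, "ay": 0, "az": 0, "claw": 0}])

```text
clock: 12.75
tcp_pos: [0.467, 0.2973, 0.1207]
orientation: [-0.0, 0.027, 1.0, 0.0]
wrist_force: [0.1, -0.2, 0.4]
finger_gap: 0.0853
```

Emit:
servo_tool(increments=[{"x": 0, "y": 0, "z": 0, "ax": 0, "ay": 0, "az": 0, "claw": 0}, {"x": 0, "y": 0, "z": 0.3, "ax": 0, "ay": 0, "az": 0, "claw": 0}, {"x": 0, "y": 0, "z": 0.8, "ax": 0, "ay": 0, "az": 0, "claw": 0}, {"x": 0, "y": 0, "z": 1, "ax": 0, "ay": 0, "az": 0, "claw": 0}, {"x": 0, "y": 0, "z": 1, "ax": 0, "ay": 0, "az": 0, "claw": 0}])

```text
clock: 13.25
tcp_pos: [0.4668, 0.2972, 0.1995]
orientation: [-0.0, 0.028, 1.0, -0.0]
wrist_force: [0.4, -0.5, -0.0]
finger_gap: 0.0852
```

Emit:
servo_tool(increments=[{"x": 0, "y": 0, "z": 1, "ax": 0, "ay": 0, "az": 0, "claw": 0}, {"x": 0, "y": 0, "z": 0.9, "ax": 0, "ay": 0, "az": 0, "claw": 0}, {"x": 0, "y": 0, "z": 0, "ax": 0, "ay": 0, "az": 0, "claw": 0}, {"x": 0, "y": 0, "z": 0, "ax": 0, "ay": 0, "az": 0, "claw": 0}])

```text
clock: 13.65
tcp_pos: [0.4672, 0.2974, 0.2463]
orientation: [0.001, 0.028, 1.0, 0.0]
wrist_force: [0.8, -0.3, 0.3]
finger_gap: 0.0855
```

Run:
```python
from h import *
import pickle
c=env.calibration("wrist");w=env.read_camera("wrist")[:,:,::-1];pickle.dump(c,open("w6.pkl","wb"));cv2.imwrite("pics/w6.png",w)
g=crop(w,270,120,100,120,5);a=cv2.convertScaleAbs(g,alpha=1.6,beta=20)[:,:480]
im=env.read_camera("side")[:,:,::-1]; b=crop(im,245,120,80,90,4)
o=np.zeros((600,800,3),np.uint8);o[:,:480]=a;o[:360,480:]=b;cv2.imwrite("pics/z6.png",o); s=env.get_state();print(s["clock"],s["tcp_pos"],s["finger_gap"],s["wrist_force"])
cv2.imwrite("pics/s6.png",im)
```

```text
13.75 [0.466456   0.2970438  0.24484414] 0.08580934679303859 [ 0.5607489  -0.40752833 -0.12127336]
```

View pics/z6.png

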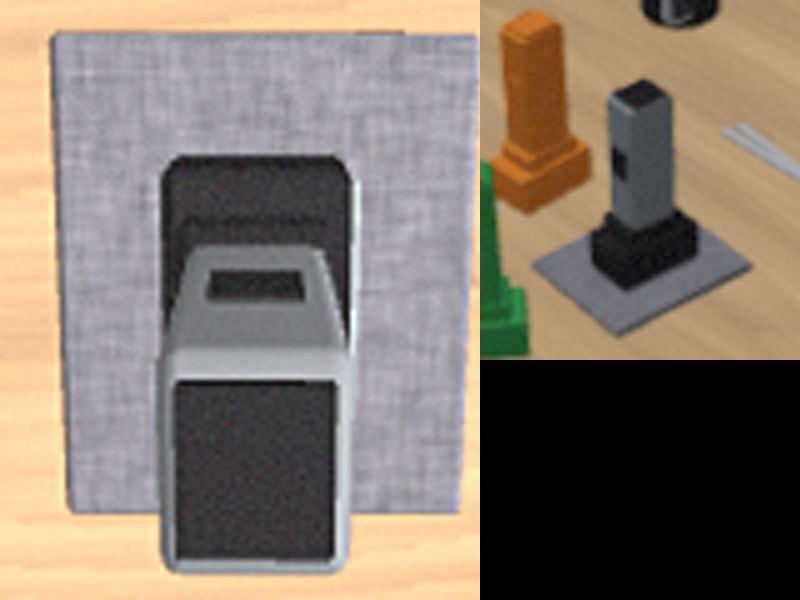

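Run:
```python
from h import *
import pickle; c=pickle.load(open("w6.pkl","rb"))
f=lambda p:((p[0]+.5)/5-.5+270,(p[1]+.5)/5-.5+120)
print("handle top",plane("wrist",f((256,470)),.161,c))
print("pad",np.mean([plane("wrist",f(p),.008,c) for p in [(53,33),(478,36),(460,513),(72,513)]],0))
print("tri",tri([ray("wrist",f((256,470)),c),ray("side",((640-480+.5)/4-.5+245,(96+.5)/4-.5+120))]))
print("head foot edge mid (x_min side, z=.04)",plane("wrist",f((257,157)),.040,c))
a=cv2.imread("pics/side0.png");b=cv2.imread("pics/s6.png");d=cv2.absdiff(a,b)[190:260,380:480];print("case diff max",d.max(),d.mean())
```

```text
handle top [0.46768064 0.29657709 0.161     ]
pad [0.46710999 0.29898437 0.008     ]
tri (array([0.46892889, 0.29645924, 0.15752261]), [np.float64(0.00010549947005367623), np.float64(0.00010549947005382914)])
head foot edge mid (x_min side, z=.04) [0.43045561 0.29869923 0.04      ]
case diff max 27 4.175666666666666
```

The reader stands upright about 2 mm from the pad's centre, the case hasn't moved and the gripper is clear, so I'm handing in.

```bash
python3 -c "
from workcell import env
print(env.hand_in())"
```

```text
the job is handed in; nothing more can be done
None
```

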